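# Shut the sample chamber and hold the earth-test probe on its lid

### The job

Press the sample chamber's sloping lid down until it snaps fully shut past its catch. Then take the sprung test probe out of its stand and hold its tip on the round bare-metal disc of the shut lid, with the probe square to the lid and pressed lightly, so that the sprung tip is pushed in part way but not to its stop. Finish while still holding the probe there; do not let go of it, and leave the other things on the bench alone.

Things in the scene. Friction and masses are not known exactly. Their poses are not given: they have to be found in the camera images.
- chamber: White wedge-shaped sample chamber fixed to the bench, about 200 mm deep (x) by 210 mm wide (y), 88 mm high at its front, with a rear housing 163 mm high from x = +100 to +146 mm. Origin on the bench under the centre of the 200 x 210 mm tub; its +x points from the front to the hinge side, z up. Stands turned by up to 0.3 rad.
- lid_hinge (a point): Point on the lid's hinge line, half-way along it, at (94, 0, 164) mm in the chamber's frame; axes as the chamber's. The hinge line runs along y at the far (+x) upper edge. The lid is a plate 206 mm from hinge to front edge and 212 mm wide; its top face lies 12 mm above the plane through the hinge line.
- lid (a joint): Opening angle of the black lid (rad): 0 fully shut, grows as the front edge lifts, at most 1.3. Shut, it slopes down to the front by 0.35 rad; at other angles it rises from hinge to front edge by (angle - 0.35). The hinge is stiff: the lid stays where left. A spring catch mid-front stops it at about 0.07; about 8 to 12 N near the front edge pushes it past, and it then stays at 0.
- pad (a point): Round bare steel disc, 24 mm across, on the black lid, standing 2.5 mm proud of it; the only such disc. Origin at the centre of the disc's top face, z square out of the lid, x from the lid's front edge to the hinge, y along the hinge line. Moves with the lid; in the lid's frame (origin at lid_hinge, x towards the hinge) it lies at (-95, +45, +14.5) mm.
- stand: Fixed aluminium block, 80 x 80 x 70 mm high, with an upright round hole 21 mm wide in the middle, in which the probe stands tip down. Origin at the centre of the underside.
- probe_grip (a point): Centre of the probe's black handle, a square bar 26 x 26 mm and 66 mm long, flats along the point's x and y; z runs along the probe from tip to handle end. In the stand the handle's lower end rests on the block, so this point is 103 mm above the bench. Below the handle are a steel nose 14 mm thick and 50 mm long and the sprung tip. Mass about 130 g.
- probe_tip (a point): End of the probe's brass sprung tip (9 mm thick), on the probe's axis, 99 mm from probe_grip (towards -z) when not pressed. Axes as probe_grip.
- plunger (a joint): How far the sprung tip is pushed into the probe (m): 0 free, 0.012 at its stop. The spring gives 0.6 N at first touch and 0.3 N more for each mm, 4.2 N at the stop.
- cap: Bystander: black round cover, 66 mm wide, 45 mm high. Origin under its centre.
- lens_post: Bystander: lens in a ring on a steel post with a round black foot 60 mm wide, 118 mm high in all. Origin under its foot.
- cell_case: Bystander: flat grey case 90 x 60 x 30 mm. Origin under its centre.
- jar: Bystander: amber jar, 56 mm wide, 85 mm high. Origin under its centre.
There are look-alikes about, which are no part of the job. There is more than one size of the stand; the one meant has the size given above.

How it is judged:
On the way, in this order (a step that is already met when the one before it is completed fails the run):
1. the lid is snapped fully shut while the probe is still in its stand (value of joint lid below 0.02 rad and distance of probe_grip from where it was at the start of the episode below 0.03 m), for 0.2 s.
2. the probe is lifted out of its stand in the fingers (z of probe_tip in the frame of stand above 0.075 m and contact force between the fingers and probe above 1 N), for 0.1 s.
3. the sprung tip is held on the disc (contact force between probe and disc above 0.4 N and value of joint plunger above 0.001 m), for 0.3 s.
At the end, for the whole second after the job is handed in: The lid is shut (under 0.02 rad); the fingers still hold the probe, at rest, its tip within 12.5 mm of the disc's centre and touching the disc with 0.4 to 8 N, the sprung tip pushed in 1 to 11.5 mm, and the probe's axis within 0.17 rad of square to the lid (all of step 3 and value of joint lid below 0.02 rad and contact force between the fingers and probe above 1 N and contact force between probe and disc below 8 N and value of joint plunger below 0.0115 m and distance between probe_tip and pad below 0.0125 m and angle between the z axis of probe_grip and the z axis of pad, either way round below 0.17 rad and linear speed of probe below 0.02 m/s); the arm keeps its last pose, push and grip.
It fails at once if the probe is pushed hard (over 20 N) against the disc (contact force between probe and disc above 20 N).
It fails at once if a bystander is disturbed (distance of any of cap, lens_post, cell_case, jar from where it was at the start of the episode above 0.03 m).
It also fails if it takes over 64 s, if anything falls off the work surface, if the arm or the gripper's body presses on something with over 40 N, if the wrist force passes 120 N, or if a joint passes its speed limit or range.

### The arm

A 7-joint arm with a two-finger parallel gripper is mounted at the origin on the work surface. World frame = base frame: x ahead of the robot, y to its left, z up, the work surface at z = 0. Lengths are in m, angles in rad, forces in N, time in s.
With the tool pointing down it reaches from about 0.4 to 0.85 m from the base axis. Payload 10.4 kg.
Tool frame: the origin (TCP) lies between the finger pads; the fingertips stand 22 mm ahead of it and the grasp point (between the pads) lies 3 mm ahead of it (r.nose_length is the distance from the TCP to the fingertips, in m); z points along the fingers, y is the line along which they close (so a half turn about z gives the same grasp; the last joint's range is limited). The gripper opens to 87 mm and grips with 3 to 60 N. Pads are 19 mm wide; open, the fingers measure 117 mm over their backs; the gripper's body (75 mm by 190 mm) begins 51 mm behind the grasp point.
Start: joints at [-1.171, 0.332, -0.065, 1.46, 0.022, 1.35, -0.088], TCP at [0.256, 0.57, 0.245] pointing down, gripper open.
Joint ranges: [-2.6, 2.6], [-0.5, 2.12], [-1.47, 1.34], [0.16, 2.42], [-1.27, 4.41], [0.06, 2.06], [-2.6, 2.6]. Speed limits (rad/s): [2.22, 2.22, 2.79, 2.79, 3.14, 3.14, 3.14].

### API

Orientations are given as a unit quaternion [x, y, z, w].
In Python, from bench import readout, cams, r gives the robot as it stands. The module is installed in compiled form; this text tells all that it offers.
- The arm moves only by the tool step_arm, never from a script. Its argument "deltas" is a list that holds one entry, the list of rows, each a list of 7 numbers: the turn, a rotation vector about the tool's x, y, z in rad, then the shift along the tool's x, y, z in m, then the opening in per cent of the stroke, from 0 (shut) to 100 (fully open). A call has 1 to 20 rows; each row is the pose to reach, as a shift and turn from the pose commanded when the call began, along the tool's axes at that moment; what a row does not reach only later rows make up. A row lasts 1/8 s, in which the tool goes at most 62.5 mm and 10.7 degrees, less where a joint would pass 70% of its speed; a pose out of reach is approached as far as the arm can. A call with a gripper value outside its range is refused whole. The fingers move at their own pace and stop on an object; "squeeze" is the grip in N (left out, the last holds). Time passes only in rows, so rows that repeat a pose let the fingers close. It gives the time, the measured TCP pose, the force, the opening and the grip force at its end, in the units of the state.
- readout.read_state(): the state, without advancing time (a new reading comes with each control period).
- cams.camera(name): name is "scene" or "side" or "wrist"; returns a dict with "img" (384x512x3 uint8, red, green, blue), "fx", "fy", "cx", "cy" (pixels), "origin" and "rotation" of the camera in the world; the wrist camera has in their place "T_tool_cam" (4x4, takes a point from camera to tool coordinates, whose origin is the TCP and whose axes are the flange's). Camera axes: x right, y up, looking along -z (the intrinsics and any distortion apply to the point x, -y, -z); pixel columns grow to the right and rows downward; lengths in m; the calibration is good to about 2 mm. A picture is of the moment at which its call begins: read the wrist's pose just before it. There is no depth.
- r.close_job(): hands the job in; it is judged then, once.
The state is a dict: "time": time; "joint_positions": joint angles; "joint_vel": joint speeds; "joint_torque": joint torques, N m; "ee_pos": TCP position; "eef_rot": TCP orientation; "ft_force": force on the tool from outside, world axes, zero at the start; "torque": the same for the moment, N m; "width": finger opening in m; "grip_force": force on a finger pad.
Only numpy, scipy, OpenCV 4.12 (cv2) and the standard library are available. Lean on these libraries where they do the work, as an engineer would, in place of code of your own. Each camera call takes 0.05 s, during which the arm holds its last target. There are 200 camera calls.

## Working session

There is one attempt and no reset: what is moved stays moved. The work goes in short steps, Python scripts to look and compute and a tool call to move; the robot and the scene stay as the last step left them, time stands still between calls to the robot, and variables do not carry over. Pictures are saved under pics/ and viewed, at most 10 in all, crops included, and the job is handed in when it is done.

Besides the shell and the picture viewer there is one more tool, called after "Request:" as name([rows], argument=value, ...), one row to a line, values as JSON. step_arm: Moves the arm, as the interface text tells. Its arguments: {"type":"object","properties":{"deltas":{"type":"array"},"squeeze":{"type":"number"}},"required":["deltas"]}

```bash
mkdir -p pics
cat > h.py <<'E'
import numpy as np, cv2
from scipy.spatial.transform import Rotation as R
from bench import readout, cams, r
def snap(n,f):
    s=readout.read_state(); c=cams.camera(n)
    cv2.imwrite(f'pics/{f}.png',c['img'][:,:,::-1])
    if 'T_tool_cam' in c:
        T=np.eye(4);T[:3,:3]=R.from_quat(s['eef_rot']).as_matrix();T[:3,3]=s['ee_pos'];T=T@np.array(c['T_tool_cam'])
        c['origin'],c['rotation']=T[:3,3],T[:3,:3]
    np.savez(f'pics/{f}.npz',**{k:np.array(v) for k,v in c.items() if k!='img'})
    return c
def load(f): return dict(np.load(f'pics/{f}.npz',allow_pickle=True))
def mat(c):
    q=np.array(c['rotation'])
    return q if q.shape==(3,3) else R.from_quat(q).as_matrix()
def ray(c,u,v):
    d=mat(c)@np.array([(u-c['cx'])/c['fx'],-(v-c['cy'])/c['fy'],-1]); return np.array(c['origin']),d
def atz(c,u,v,z):
    o,d=ray(c,u,v); return o+d*(z-o[2])/d[2]
def proj(c,p):
    q=(np.atleast_2d(p)-c['origin'])@mat(c); return np.c_[c['cx']-c['fx']*q[:,0]/q[:,2], c['cy']+c['fy']*q[:,1]/q[:,2]]
E
python3 - <<'E'
from h import *
for n in ('scene','side'):
    c=snap(n,n+'0'); print({k:np.round(v,3).tolist() if not isinstance(v,str) else v for k,v in c.items() if k!='img'})
a=cv2.imread('pics/scene0.png');b=cv2.imread('pics/side0.png')
print(readout.read_state())
E
```

```text
{'fx': 406.994, 'fy': 406.994, 'cx': 251.916, 'cy': 187.665, 'origin': [1.316, -0.536, 1.057], 'rotation': [0.331, 0.168, 0.404, 0.836]}
{'fx': 451.854, 'fy': 451.854, 'cx': 252.667, 'cy': 201.499, 'origin': [-0.499, -0.031, 1.34], 'rotation': [0.26, -0.257, -0.639, 0.677]}
{'time': 0.1, 'joint_positions': array([-1.17061578,  0.33276512, -0.06469305,  1.46084948,  0.02165101,
        1.34986974, -0.08846655]), 'joint_vel': array([-9.78839836e-05, -3.64831653e-04, -7.42720195e-04, -1.88512797e-03,
        9.48092878e-04, -5.78384686e-04,  1.57798098e-03]), 'joint_torque': array([ 3.90008290e-04, -6.24543428e+01,  2.38601980e-02, -3.90719926e+01,
       -6.15528412e-02,  3.64795548e-02,  5.31575756e-05]), 'ee_pos': array([0.25633123, 0.56968368, 0.24386442]), 'eef_rot': array([ 2.09791460e-01,  9.77745972e-01, -5.93137222e-04, -7.34174915e-05]), 'ft_force': array([ 0.51237977, -1.11334231, -0.06805995]), 'torque': array([0.00432558, 0.00511038, 0.10316905]), 'grip_force': 0.0, 'width': 0.08696869714655404}
```

View pics/scene0.png

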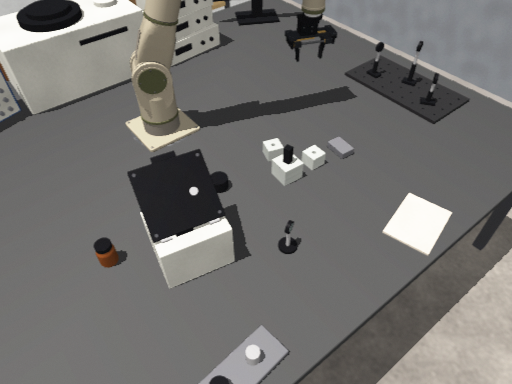

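View pics/side0.png

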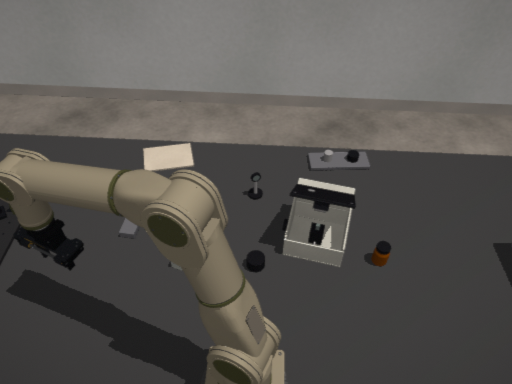

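The scene view shows the chamber at about (185,215), with its open black lid and the disc at (194,191). The probe stands in a white block at (288,165), and two smaller blocks stand beside it. The cap is at (218,182), the lens post at (288,240), the jar at (106,253) and the case at (341,147). In the side view the chamber is at (320,220), with its hinge on the far side from the robot.

Run:
```python
import cv2
a=cv2.imread('pics/scene0.png')[125:285,90:350];cv2.imwrite('pics/c1.png',cv2.resize(a,None,fx=3,fy=3,interpolation=cv2.INTER_CUBIC))
a=cv2.imread('pics/side0.png')[165:285,230:400];cv2.imwrite('pics/c2.png',cv2.resize(a,None,fx=4,fy=4,interpolation=cv2.INTER_CUBIC))
```

```text
(no output)
```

View pics/c1.png

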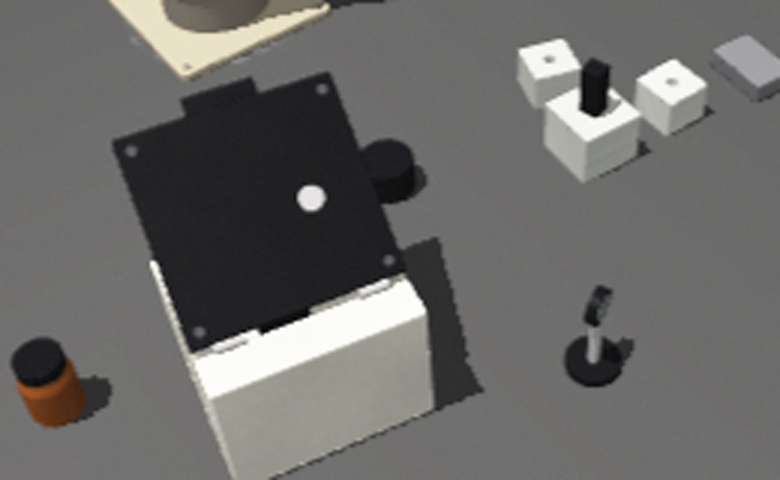

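View pics/c2.png

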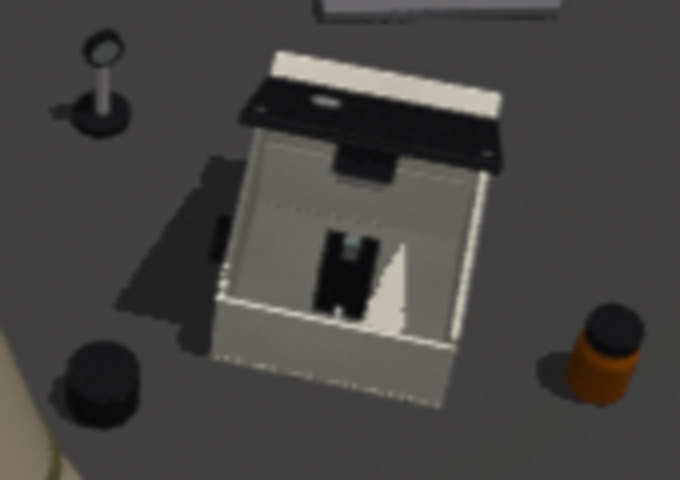

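Crop 1 shows the lid corners, the disc at (311,198), the housing's back face, and the big stand with its front top corner at (583,147). Crop 2 shows the tub's front rim from (219,297) to (455,347) and the housing top from (273,52) to (500,95). I'll fit the poses from these.

```bash
cat > fit.py <<'E'
from h import *
from scipy.optimize import least_squares
A,B=load('scene0'),load('side0')
u1=lambda p:[90+(p[0]+.5)/3-.5,125+(p[1]+.5)/3-.5]
u2=lambda p:[230+(p[0]+.5)/4-.5,165+(p[1]+.5)/4-.5]
def lidpt(x,y,z,a):
    t=a-.35   # lid x axis points to hinge; front rises by t
    c,s=np.cos(t),np.sin(t)
    return [94+x*c+z*s, y, 164-x*s+z*c]
S=[((146,105,163),(427,313)),((146,-105,163),(212,398)),((146,105,0),(433,408)),((146,-105,0),(237,480))]
L=[((-206,-106,12),(113,142)),((-206,106,12),(330,73)),((-95,45,14.5),(311,198))]
D=[((-100,105,88),(219,297)),((-100,-105,88),(455,347)),((-100,105,0),(213,358)),((-100,-105,0),(440,405)),((146,105,163),(273,52)),((146,-105,163),(500,95))]
def W(P,x): 
    return R.from_euler('z',x[2]).apply(np.array(P)/1000)+[x[0],x[1],0]
def res(x):
    o=[]
    for l,f in ((S,0),(L,1)):
        P=[lidpt(*p,x[3]) if f else p for p,_ in l]
        o.append(proj(A,W(P,x))-[u1(q) for _,q in l])
    o.append(proj(B,W([p for p,_ in D],x))-[u2(q) for _,q in D])
    return np.concatenate(o).ravel()
if __name__=='__main__':
    s=least_squares(res,[.6,-.1,0,.8],loss='soft_l1'); print(s.x); print(np.round(res(s.x).reshape(-1,2),1).tolist())
    x=s.x
    for a in (x[3],0.07,0): print(a,'front mid top',W([lidpt(-206,0,12,a)],x),'pad',W([lidpt(-95,45,14.5,a)],x))
    np.save('ch.npy',x)
    T=[((40,40,70),0)]
    k=40;  pts=[((k,k,70),None)]
    obs=[(583,147),(545,107),(640,119),(585,180)]
    def rs(q):
        P=W([(40,-40,70) ,(-40,-40,70),(40,40,70),(40,-40,0)],q)
        h=W([(0,0,136)],q)
        return np.r_[(proj(A,P)-[u1(o) for o in obs]).ravel(),(proj(A,h)-u1((597,66))).ravel()]
    for y0 in (-.6,0.2,.8):
        s=least_squares(rs,[.5,.3,y0]); print(s.x,np.round(s.fun.reshape(-1,2),1).tolist())
E
python3 fit.py
python3 - <<'E'
from h import *
A,B=load('scene0'),load('side0')
for n,u,v,z in (('cap',218,174,.045),('lens foot',288,245,.0),('jar',103,245,.085),('case',341,147,.03)): print(n,atz(A,u,v,z))
for n,u,v,z in (('cap',256,257,.045),('lens foot',256,194,.0),('jar',383,247,.085)): print(n,atz(B,u,v,z))
E
```

```text
[ 0.56278649 -0.23228666 -0.20552535  0.90425446]
[[0.4, -0.6], [-1.0, -0.2], [1.0, 0.5], [0.7, 4.2], [-0.4, 0.1], [-0.5, -0.2], [0.1, -0.1], [-0.7, 0.5], [0.1, 0.8], [-0.8, 0.1], [-0.2, 1.0], [0.7, -0.7], [0.2, -0.7]]
0.9042544602353177 front mid top [[ 0.48951703 -0.21701225  0.28262328]] pad [[ 0.59238492 -0.19248957  0.22632865]]
0.07 front mid top [[ 0.45775092 -0.21039     0.1186034 ]] pad [[ 0.57069025 -0.18796691  0.15168152]]
0 front mid top [[ 0.46134185 -0.2111386   0.10463552]] pad [[ 0.57176221 -0.18819038  0.14504561]]
[ 0.54614388  0.20939266 -0.09029074] [[0.8, -1.2], [0.3, -0.8], [0.1, -0.6], [-0.7, 1.8], [-0.5, 0.8]]
[ 0.54614388  0.20939266 -0.09029073] [[0.8, -1.2], [0.3, -0.8], [0.1, -0.6], [-0.7, 1.8], [-0.5, 0.8]]
[ 0.54614388  0.20939266 -0.0902906 ] [[0.8, -1.2], [0.3, -0.8], [0.1, -0.6], [-0.7, 1.8], [-0.5, 0.8]]
cap [ 0.4208764 -0.0057502  0.045    ]
lens foot [0.78311201 0.00742857 0.        ]
jar [ 0.48851462 -0.45839131  0.085     ]
case [0.58250618 0.45402065 0.03      ]
cap [ 0.43559762 -0.01509824  0.045     ]
lens foot [ 7.84429426e-01 -1.29690201e-04  0.00000000e+00]
jar [ 0.47652037 -0.45517479  0.085     ]
```

```bash
cat >> h.py <<'E'
def down(ang,tilt=0,axis=None):
    "tool z down, tool y at world angle ang"
    y=np.array([np.cos(ang),np.sin(ang),0]); z=np.array([0,0,-1.]); return np.c_[np.cross(y,z),y,z]
def delta(p,M,p0=None,M0=None):
    s=readout.read_state()
    p0=s['ee_pos'] if p0 is None else p0; M0=R.from_quat(s['eef_rot']).as_matrix() if M0 is None else M0
    return np.round(np.r_[R.from_matrix(M0.T@M).as_rotvec(),M0.T@(np.array(p)-p0)],4).tolist()
E
python3 - <<'E'
from h import *
print(delta([.49,.21,.38],down(-.09)))
E
```

```text
[-0.001, 0.0008, 1.2381, -0.3607, -0.2323, -0.1358]
```

Request:
step_arm([
  [[0, 0, 0.15, -0.04, -0.03, -0.03, 100], [0, 0, 0.32, -0.09, -0.06, -0.06, 100], [0, 0, 0.48, -0.14, -0.09, -0.09, 100], [0, 0, 0.64, -0.19, -0.12, -0.11, 100], [0, 0, 0.8, -0.24, -0.15, -0.13, 100], [0, 0, 0.95, -0.28, -0.18, -0.136, 100], [0, 0, 1.1, -0.32, -0.21, -0.136, 100], [0, 0, 1.238, -0.361, -0.232, -0.136, 100], [0, 0, 1.238, -0.361, -0.232, -0.136, 100], [0, 0, 1.238, -0.361, -0.232, -0.136, 100], [0, 0, 1.238, -0.361, -0.232, -0.136, 100]],
])

```text
time: 1.48
ee_pos: [0.4898, 0.2116, 0.3804]
eef_rot: [0.737, 0.676, -0.0, -0.0]
ft_force: [0.9, 0.7, 0.3]
width: 0.0871
grip_force: 0.0
```

Run:
```python
from h import *
c=snap('wrist','w1'); s=readout.read_state(); print(s['time'],s['ee_pos'],s['eef_rot'],s['joint_positions']); print(c['T_tool_cam'],c['fx'],c['cx'],c['cy'],[k for k in c])
print(proj(c,[[.546,.209,.136],[.546,.209,.07]]))
a=c['img']
```

```text
1.525 [0.4898018  0.21150729 0.38037562] [ 7.37284335e-01  6.75582537e-01 -1.04198449e-04 -1.83216385e-04] [-0.78829726  0.08411385  0.32081206  1.48193151 -0.02679384  1.58011641
 -0.55607258]
[[-1.75966864e-04  9.69204427e-01  2.46257484e-01  6.84879637e-02]
 [ 9.99999767e-01  3.33094856e-04 -5.96409022e-04  3.82747625e-04]
 [-6.60069366e-04  2.46257322e-01 -9.69204259e-01 -1.41082022e-01]
 [ 0.00000000e+00  0.00000000e+00  0.00000000e+00  1.00000000e+00]] 300.7446975154987 255.41781794254103 189.21216613823913 ['img', 'fx', 'fy', 'cx', 'cy', 'T_tool_cam', 'origin', 'rotation']
[[298.4121247  165.49842763]
 [292.34268209 158.07642953]]
```

View pics/w1.png

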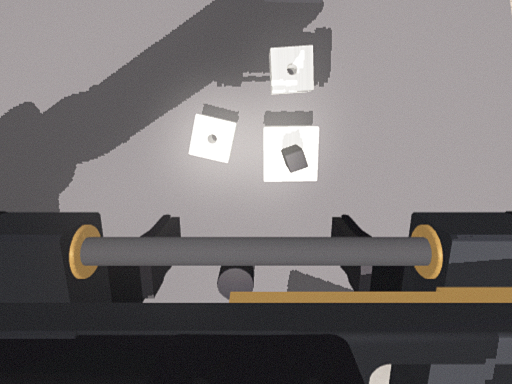

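The wrist view shows the big stand's top centred near (291,154), with the probe handle at (295,159) turned about 15°. That is within 4 mm of the fit. I'll do the lid first.

Run:
```python
from h import *
from fit import W,lidpt
x=np.load('ch.npy'); M=down(-.2)
p=W([lidpt(-185,0,12,x[3])],x)[0]; print(p, delta([p[0],p[1],.38],M))
p0=np.array([p[0],p[1],.38])
for a in (.9,.8,.65,.5,.35,.2,.1,.05,0,-.02,-.04):
    q=W([lidpt(-185,0,12,a)],x)[0]+[0,0,.022]; print(a,np.round(q,3),delta(q,M,p0,M)[3:])
```

```text
[ 0.50699738 -0.22065636  0.27157078] [-0.0004, -0.0001, 0.1127, -0.429, 0.0548, 0.0003]
0.9 [ 0.507 -0.221  0.293] [0.0, -0.0005, 0.0871]
0.8 [ 0.497 -0.219  0.277] [0.0001, -0.0104, 0.1027]
0.65 [ 0.485 -0.216  0.252] [0.0001, -0.0222, 0.1279]
0.5 [ 0.477 -0.215  0.226] [0.0002, -0.0301, 0.1545]
0.35 [ 0.474 -0.214  0.198] [0.0002, -0.034, 0.182]
0.2 [ 0.474 -0.214  0.17 ] [0.0002, -0.0337, 0.2098]
0.1 [ 0.476 -0.214  0.152] [0.0002, -0.0312, 0.2281]
0.05 [ 0.478 -0.215  0.143] [0.0002, -0.0293, 0.2372]
0 [ 0.481 -0.215  0.134] [0.0001, -0.0269, 0.2462]
-0.02 [ 0.482 -0.215  0.13 ] [0.0001, -0.0258, 0.2497]
-0.04 [ 0.483 -0.216  0.127] [0.0001, -0.0247, 0.2532]
```

Request:
step_arm([
  [[0, 0, 0.02, -0.06, 0.01, 0, 0], [0, 0, 0.04, -0.12, 0.015, 0, 0], [0, 0, 0.06, -0.18, 0.02, 0, 0], [0, 0, 0.08, -0.24, 0.03, 0, 0], [0, 0, 0.1, -0.3, 0.04, 0, 0], [0, 0, 0.113, -0.36, 0.05, 0, 0], [0, 0, 0.113, -0.41, 0.055, 0, 0], [0, 0, 0.113, -0.429, 0.055, 0, 0], [0, 0, 0.113, -0.429, 0.055, 0, 0], [0, 0, 0.113, -0.429, 0.055, 0, 0], [0, 0, 0.113, -0.429, 0.055, 0, 0]],
])

```text
time: 2.9
ee_pos: [0.5072, -0.2203, 0.3805]
eef_rot: [0.774, 0.633, 0.0, -0.0]
ft_force: [0.4, -0.8, 0.5]
width: 0.0004
grip_force: 0.0
```

Request:
step_arm([
  [[0, 0, 0, 0, 0, 0.04, 0], [0, 0, 0, 0, 0, 0.075, 0], [0, 0, 0, 0, -0.005, 0.095, 0], [0, 0, 0, 0, -0.012, 0.105, 0], [0, 0, 0, 0, -0.018, 0.117, 0], [0, 0, 0, 0, -0.023, 0.13, 0], [0, 0, 0, 0, -0.027, 0.143, 0], [0, 0, 0, 0, -0.03, 0.156, 0], [0, 0, 0, 0, -0.032, 0.169, 0], [0, 0, 0, 0, -0.034, 0.182, 0], [0, 0, 0, 0, -0.034, 0.195, 0], [0, 0, 0, 0, -0.034, 0.208, 0], [0, 0, 0, 0, -0.032, 0.22, 0], [0, 0, 0, 0, -0.031, 0.228, 0], [0, 0, 0, 0, -0.03, 0.232, 0], [0, 0, 0, 0, -0.03, 0.235, 0]],
])

```text
time: 4.9
ee_pos: [0.4776, -0.216, 0.1461]
eef_rot: [0.775, 0.632, 0.0, -0.0]
ft_force: [-5.3, 2.6, 14.0]
width: 0.0006
grip_force: 7.7
```

Request:
step_arm([
  [[0, 0, 0, 0, 0.001, 0.003, 0], [0, 0, 0, 0, 0.001, 0.006, 0], [0, 0, 0, 0, 0.002, 0.009, 0], [0, 0, 0, 0, 0.003, 0.012, 0], [0, 0, 0, 0, 0.003, 0.0135, 0], [0, 0, 0, 0, 0.003, 0.0135, 0]],
])

```text
time: 5.65
ee_pos: [0.4801, -0.2167, 0.1356]
eef_rot: [0.775, 0.632, 0.001, -0.001]
ft_force: [-22.4, 9.7, 52.3]
width: 0.0006
grip_force: 28.6
```

Request:
step_arm([
  [[0, 0, 0, 0, 0, -0.006, 0], [0, 0, 0, 0, 0, -0.03, 0], [0, 0, 0, 0, 0, -0.08, 50], [0, 0, 0, 0, 0, -0.14, 100], [0, 0, 0, 0, -0.03, -0.19, 100], [0, 0, 0, 0, -0.05, -0.2, 100], [0, 0, 0, 0, -0.05, -0.2, 100], [0, 0, 0, 0, -0.05, -0.2, 100]],
])

```text
time: 6.65
ee_pos: [0.4316, -0.2061, 0.3312]
eef_rot: [0.775, 0.632, -0.0, -0.0]
ft_force: [0.3, 1.1, -0.7]
width: 0.0523
grip_force: 0.0
```

Run:
```python
from h import *
from fit import W,lidpt
x=np.load('ch.npy')
c=snap('scene','scene1'); s=readout.read_state(); print(s['time'],s['ee_pos'],s['ft_force'])
for a in (.07,0): print(a,proj(c,W([lidpt(-206,-106,12,a),lidpt(-206,106,12,a),lidpt(-95,45,14.5,a),lidpt(0,106,12,a)],x)).round(1).tolist())
b=c['img'][125:285,90:290,::-1]; cv2.imwrite('pics/c3.png',cv2.resize(b,None,fx=3.7,fy=3.7,interpolation=cv2.INTER_CUBIC))
w=snap('wrist','w2'); cv2.imwrite('pics/c4.png',w['img'][:,:,::-1])
print(proj(w,W([lidpt(-95,45,14.5,0)],x)))
```

```text
6.7 [ 0.43159287 -0.2061187   0.33099346] [-0.13054396 -0.02053854  0.28318834]
0.07 [[136.9, 203.7], [201.0, 181.4], [193.7, 202.9], [224.4, 211.7]]
0 [[138.2, 207.5], [201.9, 185.1], [194.1, 204.6], [224.3, 211.6]]
[[380.00438391 134.63229825]]
```

View pics/c3.png

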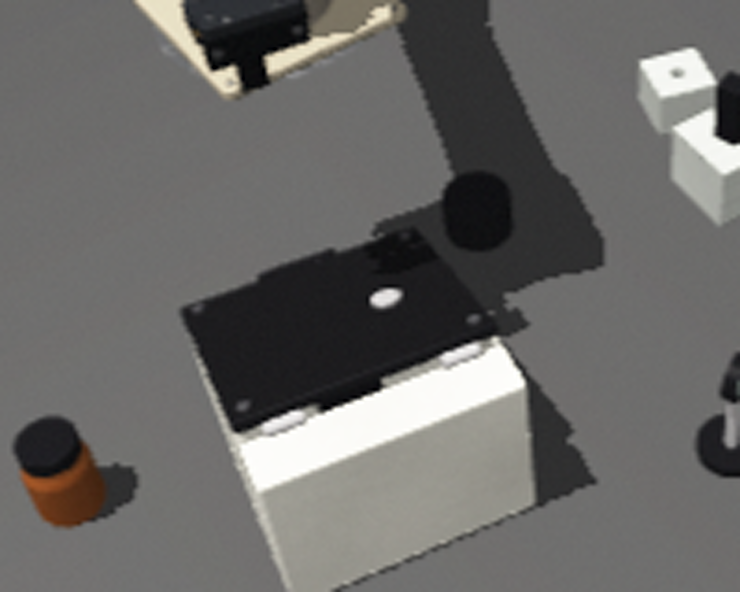

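The front corners are at (138.9,208.7) and (202.1,186.6), which matches a lid angle of 0, so the lid is shut. Next is a closer look at the probe.

Run:
```python
from h import *
print(delta([.546,.19,.28],down(-.09)))
```

```text
[-0.0018, 0.0006, -0.1128, 0.4112, 0.0324, 0.0506]
```

Request:
step_arm([
  [[0, 0, 0, 0.05, 0.005, 0, 100], [0, 0, -0.02, 0.11, 0.01, 0, 100], [0, 0, -0.04, 0.17, 0.015, 0, 100], [0, 0, -0.06, 0.23, 0.02, 0.01, 100], [0, 0, -0.08, 0.29, 0.025, 0.03, 100], [0, 0, -0.1, 0.35, 0.03, 0.04, 100], [0, 0, -0.113, 0.4, 0.032, 0.05, 100], [0, 0, -0.113, 0.411, 0.032, 0.05, 100], [0, 0, -0.113, 0.411, 0.032, 0.05, 100], [0, 0, -0.113, 0.411, 0.032, 0.05, 100]],
])

```text
time: 8.0
ee_pos: [0.5458, 0.1878, 0.2822]
eef_rot: [0.739, 0.674, -0.0, 0.0]
ft_force: [0.6, -1.1, -0.4]
width: 0.0872
grip_force: 0.0
```

Run:
```python
from h import *
c=snap('wrist','w3'); s=readout.read_state(); print(s['time'],s['ee_pos'],s['joint_positions'])
u,v=proj(c,[[.546,.209,.136]])[0]; print(u,v)
u0,v0=int(u)-80,max(0,int(v)-75); print(u0,v0)
b=c['img'][v0:v0+140,u0:u0+160,::-1]; cv2.imwrite('pics/c5.png',cv2.resize(b,None,fx=4,fy=4,interpolation=cv2.INTER_CUBIC))
```

```text
8.05 [0.54582472 0.18786314 0.28240761] [-0.71901703  0.20821176  0.36289123  1.55382948 -0.07440363  1.39270314
 -0.44271808]
252.94031352150898 163.41539664287507
172 88
```

View pics/c5.png

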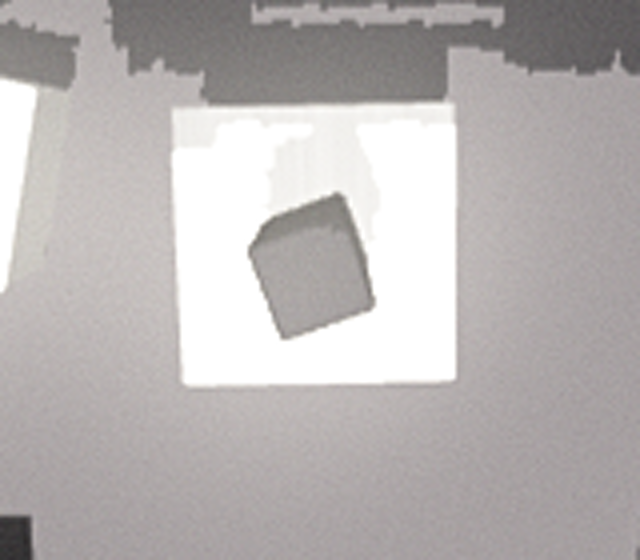

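The top face of the probe's handle has crop corners at (249,250), (284,340) and (374,308), and it is turned about 20° to the image axes.

Run:
```python
from h import *
c=load('w3')
P=np.array([atz(c,172+(a+.5)/4-.5,88+(b+.5)/4-.5,.136) for a,b in [(249,250),(284,340),(374,308),(339,218)]])
print(P[:,:2].round(4), [np.linalg.norm(P[i]-P[i-1]).round(4) for i in range(4)])
for i in range(4): d=P[i]-P[i-1]; print(np.arctan2(d[1],d[0]))
C=P.mean(0);print(C)
Q=np.array([atz(c,172+(a+.5)/4-.5,88+(b+.5)/4-.5,.07) for a,b in [(456,381),(183,385),(455,103)]]);print(Q.round(4),[np.linalg.norm(Q[i]-Q[i-1]).round(4) for i in range(3)])
s=readout.read_state()
M=R.from_quat(s['eef_rot']).as_matrix(); print(np.arctan2(M[1,1],M[0,1]))
for ang in (0.255,-1.316): print(ang,delta([C[0],C[1],.28],down(ang)))
```

```text
[[0.5291 0.2234]
 [0.5352 0.2009]
 [0.5576 0.2067]
 [0.5512 0.229 ]] [np.float64(0.0228), np.float64(0.0233), np.float64(0.0232), np.float64(0.0232)]
-2.895080738735959
-1.3076665652819517
0.25310789155943114
1.8522746934285637
[0.54325896 0.21502067 0.136     ]
[[0.5815 0.171  0.07  ]
 [0.4994 0.1774 0.07  ]
 [0.5867 0.2521 0.07  ]] [np.float64(0.0813), np.float64(0.0823), np.float64(0.1149)]
-0.09257031949619347
0.255 [0.0006, 0.0001, -0.3476, 0.0268, -0.0051, 0.0024]
-1.316 [0.0005, -0.0004, 1.2234, 0.0268, -0.0051, 0.0024]
```

Request:
step_arm([
  [[0, 0, -0.12, 0.01, -0.002, 0, 100], [0, 0, -0.25, 0.02, -0.004, 0.01, 100], [0, 0, -0.348, 0.027, -0.005, 0.03, 100], [0, 0, -0.348, 0.027, -0.005, 0.07, 100], [0, 0, -0.348, 0.027, -0.005, 0.11, 100], [0, 0, -0.348, 0.027, -0.005, 0.15, 100], [0, 0, -0.348, 0.027, -0.005, 0.174, 100], [0, 0, -0.348, 0.027, -0.005, 0.174, 100], [0, 0, -0.348, 0.027, -0.005, 0.174, 100], [0, 0, -0.348, 0.027, -0.005, 0.174, 40], [0, 0, -0.348, 0.027, -0.005, 0.174, 0], [0, 0, -0.348, 0.027, -0.005, 0.174, 0], [0, 0, -0.348, 0.027, -0.005, 0.174, 0], [0, 0, -0.348, 0.027, -0.005, 0.174, 0], [0, 0, -0.348, 0.027, -0.005, 0.174, 0], [0, 0, -0.348, 0.027, -0.005, 0.174, 0]],
], squeeze=25)

```text
time: 10.05
ee_pos: [0.5428, 0.2171, 0.108]
eef_rot: [0.61, 0.792, -0.0, -0.0]
ft_force: [-0.2, 0.0, -0.1]
width: 0.0261
grip_force: 25.0
```

Request:
step_arm([
  [[0, 0, 0, 0, 0, -0.02, 0], [0, 0, 0, 0, 0, -0.05, 0], [0, 0, 0, 0, 0, -0.09, 0], [0, 0, 0, 0, 0, -0.14, 0], [0, 0, 0, 0, 0, -0.19, 0], [0, 0, 0, 0, 0, -0.22, 0], [0, 0, 0, 0, 0, -0.22, 0], [0, 0, 0, 0, 0, -0.22, 0]],
])

```text
time: 11.05
ee_pos: [0.5425, 0.2169, 0.3267]
eef_rot: [0.61, 0.792, -0.001, -0.0]
ft_force: [0.1, -0.3, -2.4]
width: 0.0256
grip_force: 25.0
```

Run:
```python
from h import *
from fit import W,lidpt
x=np.load('ch.npy'); s=readout.read_state(); print(s['time'],s['ee_pos'],s['width'],s['grip_force'],s['joint_positions'])
M=R.from_quat(s['eef_rot']).as_matrix()
# probe centre offset in tool coords as grasped
print('off',down(.255).T@(np.array([.5433,.2150,.103])-[.5428,.2171,.108]))
yw=x[2]; n=R.from_euler('z',yw).apply([-np.sin(.35),0,np.cos(.35)]); y=R.from_euler('z',yw).apply([np.cos(.35),0,np.sin(.35)])
z=-n; Mf=np.c_[np.cross(y,z),y,z]
pad=W([lidpt(-95,45,14.5,0)],x)[0]; print('pad',pad,'n',n)
# TCP to tip along z: grip 5 mm ahead of TCP, tip 99 more
for h in (.06,):
    p=pad+n*(.104+h); print(p,delta(p,Mf))
np.savez('goal.npz',pad=pad,n=n,Mf=Mf)
```

```text
11.05 [0.54251861 0.21691734 0.32670433] 0.025607044296812067 24.998940357472748 [-0.72230626  0.21148668  0.31673491  1.45504331 -0.06557555  1.48719587
 -0.14854679]
off [-2.15821563e-03 -4.58837103e-05  5.00000000e-03]
pad [ 0.57176221 -0.18819038  0.14504561] n [-0.33568115  0.06997909  0.93937271]
[ 0.5167105  -0.17671381  0.29910274] [-0.3453, -0.0804, 0.4589, -0.374, -0.1254, 0.0279]
```

Request:
step_arm([
  [[0, 0, 0, -0.03, -0.01, -0.01, 0], [-0.05, -0.01, 0.05, -0.08, -0.025, -0.02, 0], [-0.1, -0.02, 0.12, -0.13, -0.045, -0.02, 0], [-0.15, -0.035, 0.19, -0.18, -0.06, -0.02, 0], [-0.2, -0.047, 0.26, -0.23, -0.077, -0.02, 0], [-0.25, -0.06, 0.33, -0.28, -0.094, -0.02, 0], [-0.3, -0.07, 0.4, -0.33, -0.11, -0.01, 0], [-0.345, -0.08, 0.459, -0.365, -0.122, 0.01, 0], [-0.345, -0.08, 0.459, -0.374, -0.125, 0.028, 0], [-0.345, -0.08, 0.459, -0.374, -0.125, 0.028, 0], [-0.345, -0.08, 0.459, -0.374, -0.125, 0.028, 0], [-0.345, -0.08, 0.459, -0.374, -0.125, 0.028, 0]],
])

```text
time: 12.55
ee_pos: [0.518, -0.1756, 0.3005]
eef_rot: [0.764, 0.622, 0.111, 0.135]
ft_force: [0.3, 0.5, -1.1]
width: 0.0258
grip_force: 25.0
```

Run:
```python
from h import *
g=np.load('goal.npz')
s=readout.read_state(); print(s['time'],s['ee_pos'],s['ft_force'],s['width'],s['joint_positions'])
M=R.from_quat(s['eef_rot']).as_matrix(); print('ang',np.arccos(-M[:,2]@g['n']))
tip=s['ee_pos']+M@[-.002,0,.104]; print('tip pred',tip,'pad',g['pad'])
ims=[]
for n in ('scene','side','wrist'):
    c=snap(n,n+'2'); t,p=proj(c,[tip,g['pad']]); print(n,t,p)
    k=c['img'][:,:,::-1]; u,v=int(p[0]),int(p[1]); u=min(max(u,50),461);v=min(max(v,75),308)
    ims.append(cv2.resize(k[v-75:v+75,u-50:u+50],None,fx=2.66,fy=4 if 0 else 2.66,interpolation=cv2.INTER_CUBIC)); print('crop0',u-50,v-75)
cv2.imwrite('pics/c6.png',np.hstack(ims)); print(np.hstack(ims).shape)
```

```text
12.55 [ 0.51795142 -0.17562876  0.30049884] [ 0.29906307  0.50116349 -1.11074353] 0.025752976897439835 [-0.42710263 -0.18347986  0.61200247  1.90018301  0.12366612  1.04201995
 -0.05231519]
ang 0.002244191990530243
tip pred [ 0.55263328 -0.18472172  0.20285415] pad [ 0.57176221 -0.18819038  0.14504561]
scene [189.27217675 187.10223953] [194.12238195 204.62072404]
crop0 144 129
side [308.0631177 204.3642841] [307.14995838 211.45051545]
crop0 257 136
wrist [254.73103576 198.31977062] [253.2332894  181.82989914]
crop0 203 106
(399, 798, 3)
```

View pics/c6.png

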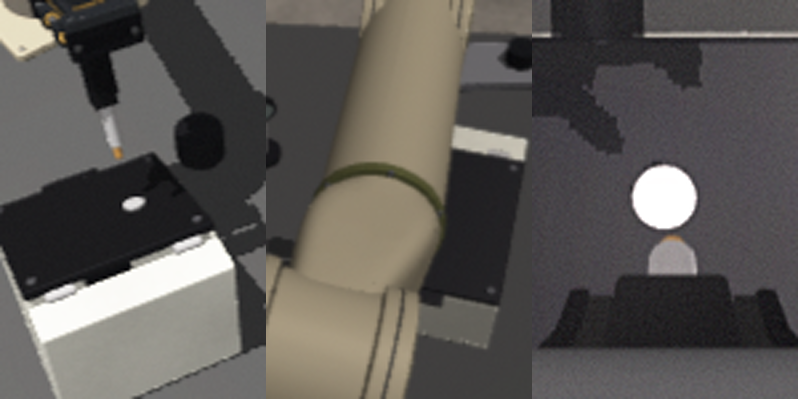

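The wrist view shows the disc at (252.6,180.1) and the tip's upper edge at (255.6,194.7). The scene view shows the tip at (188.7,188.4) above the disc at (194.4,205.7). All are within 1–2 px of prediction.

Run:
```python
from h import *
g=np.load('goal.npz'); n=g['n']
c=load('wrist2'); o,d=ray(c,252.6,180.1); pw=o+d*((g['pad']-o)@n)/(d@n)
c=load('scene2'); o,d=ray(c,194.4,205.7); ps=o+d*((g['pad']-o)@n)/(d@n)
print((pw-g['pad']).round(4),(ps-g['pad']).round(4))
pad=(g['pad']+pw)/2
s=readout.read_state();M=R.from_quat(s['eef_rot']).as_matrix()
for h in (.006,-.006): print(delta(pad+n*h-g['Mf']@[-.002,0,.104],g['Mf']))
```

```text
[-0.0002  0.0019 -0.0002] [ 0.006  -0.0025  0.0023]
[0.0015, -0.0016, 0.0002, 0.002, -0.0017, 0.0549]
[0.0015, -0.0016, 0.0002, 0.002, -0.0017, 0.0669]
```

Request:
step_arm([
  [[0, 0, 0, 0.001, -0.001, 0.02, 0], [0, 0, 0, 0.002, -0.002, 0.04, 0], [0, 0, 0, 0.002, -0.002, 0.05, 0], [0, 0, 0, 0.002, -0.002, 0.055, 0], [0, 0, 0, 0.002, -0.002, 0.055, 0], [0, 0, 0, 0.002, -0.002, 0.055, 0], [0, 0, 0, 0.002, -0.002, 0.055, 0]],
])

```text
time: 13.58
ee_pos: [0.5347, -0.178, 0.2482]
eef_rot: [0.764, 0.621, 0.111, 0.135]
ft_force: [0.5, 1.0, -1.8]
width: 0.0259
grip_force: 25.0
```

Run:
```python
from h import *
g=np.load('goal.npz'); n=g['n']
s=readout.read_state();M=R.from_quat(s['eef_rot']).as_matrix()
print(s['ee_pos'],s['ft_force'],s['ft_force']@n,'ang',np.arccos(-M[:,2]@n),'tip rel pad',g['Mf'].T@(s['ee_pos']+M@[-.002,0,.104]-g['pad']))
```

```text
[ 0.53467017 -0.1779737   0.24816322] [ 0.52845388  1.0014268  -1.78534762] -1.7844199026005327 ang 0.002325719600215061 tip rel pad [ 0.00059831 -0.00053563 -0.00602899]
```

Now I'll go 6 mm to touch, then press.

Request:
step_arm([
  [[0, 0, 0, 0, 0, 0.003, 0], [0, 0, 0, 0, 0, 0.006, 0], [0, 0, 0, 0, 0, 0.009, 0], [0, 0, 0, 0, 0, 0.012, 0], [0, 0, 0, 0, 0, 0.012, 0], [0, 0, 0, 0, 0, 0.012, 0], [0, 0, 0, 0, 0, 0.012, 0], [0, 0, 0, 0, 0, 0.012, 0]],
])

```text
time: 14.58
ee_pos: [0.5387, -0.1787, 0.2365]
eef_rot: [0.764, 0.621, 0.111, 0.135]
ft_force: [-0.6, 0.0, 1.7]
width: 0.026
grip_force: 25.0
```

Run:
```python
from h import *
g=np.load('goal.npz'); n=g['n']; F=[]
for i in range(6):
    w=snap('wrist','w6'); s=readout.read_state(); F.append(s['ft_force'])
M=R.from_quat(s['eef_rot']).as_matrix()
print(s['time'],np.mean(F,0),np.std(F,0),np.mean(F,0)@n,s['joint_vel'].max(),s['width'],'tip rel pad',g['Mf'].T@(s['ee_pos']+M@[-.002,0,.104]-g['pad']))
c=snap('scene','scene3'); a=c['img'][150:240,130:230,::-1]; b=w['img'][110:260,170:340,::-1]
cv2.imwrite('pics/c7.png',np.hstack([cv2.resize(a,(440,396),interpolation=2),cv2.resize(b,(350,396),interpolation=2)]))
```

```text
14.875 [-0.53086726  0.61997994  1.44480867] [0.59793341 0.45993828 0.30305321] 1.5788016045426851 0.0010787161538505573 0.025757859032890205 tip rel pad [ 0.00066084 -0.00078446  0.00634408]
```

View pics/c7.png

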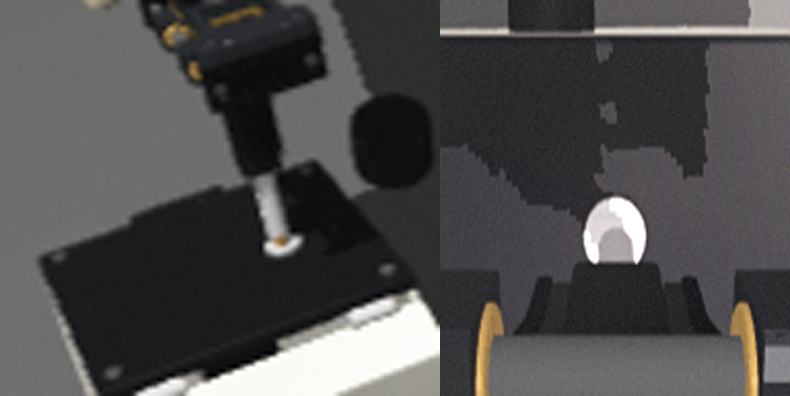

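The tip sits near the middle of the disc, in both the scene view (280,243) and the wrist view (615,235). The force change of about 2.9 N agrees with the geometry, so the tip is pushed in about 6–8 mm. Handing in.

```bash
python3 -c "
from bench import r
print(r.close_job())"
```

```text
the job is handed in; nothing more can be done
None
```

I handed the job in with the lid snapped shut and the probe held square on the disc, its tip pushed in about 6–8 mm at roughly 3 N; the hand-in gave no verdict.

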